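# Balance the screen of a hand printing press so that it stays half open

## Robot

A 6-joint arm with a two-finger parallel gripper is mounted at the origin on the work surface. World frame = base frame: x ahead of the robot, y to its left, z up, the work surface at z = 0. Lengths are in m, angles in rad, forces in N, time in s.
With the tool pointing down it reaches from about 0.4 to 0.825 m from the base axis. Payload 7 kg.
Tool frame: the origin (TCP) lies between the finger pads; the fingertips stand 14 mm ahead of it and the grasp point (between the pads) lies 5 mm behind it; y points along the fingers, x is the direction in which the jaws open and shut, and the axes are right-handed (so a half turn about y gives the same grasp; the last joint's range is limited). The gripper opens to 85 mm and grips with 20 to 120 N. Pads are 22 mm wide; open, the fingers measure 114 mm over their backs; the gripper's body (76 mm by 85 mm) begins 54 mm behind the grasp point. The pads swing forward as they close: fully open they stand 13 mm farther back than shut.
Start: joints at [1.431, 0.359, 0.012, 0, -1.224, -0.288], TCP at [0.28, 0.614, 0.245] pointing down, gripper open.
Joint ranges: [-3.07, 3.07], [-1.43, 2.12], [-1.02, 1.25], [-3.03, 1.67], [-3.05, -0], [-3.03, 3.03]. Speed limits (rad/s): [2.39, 2.39, 3.01, 3.14, 3.14, 3.14].

## Interface

Orientations are given as a rotation vector (axis times angle).
In Python, from rig import sensors, optics, ctrl gives the robot as it stands.
- The arm moves only by the shell command python3 -m crank 'ROWS' [OPENING] [FORCE]. ROWS is JSON, a list that holds one entry, the list of rows, each a list of 4 numbers: the shift along the tool's x, y, z in mm, then the turn about the tool's y in degrees. A call has 1 to 12 rows; each row is the pose to reach, as a shift and turn from the pose commanded when the call began, along the tool's axes at that moment; what a row does not reach only later rows make up. A row lasts 1/10 s, in which the tool goes at most 50 mm and 8.59 degrees, less where a joint would pass 70% of its speed; a pose out of reach is approached as far as the arm can. A call with a gripper value outside its range is refused whole. OPENING is the closure, from -1 (fully open) to 1 (shut), so that 0 is half open, set as the call begins (- or left out, the last holds). The fingers move at their own pace and stop on an object; FORCE is the grip in N (left out, the last holds). Time passes only in rows, so rows that repeat a pose let the fingers close. It gives the time, the measured TCP pose, the force and the opening at its end, in the units of the state.
- sensors.get_obs(): the state, without advancing time (a new reading comes with each control period).
- optics.capture(name): name is "scene" or "top"; returns a dict with "pixels" (400x640x3 uint8, red, green, blue), "fx", "fy", "cx", "cy" (pixels), "R" (3x3) and "t" (3): a world point X has camera coordinates R X + t. Camera axes: x right, y down, z forward; pixel columns grow to the right and rows downward; lengths in m; the calibration is good to about 2 mm. A picture is of the moment at which its call begins. There is no depth.
- ctrl.job_done(): hands the job in, once; it reports no verdict.
The state is a dict: "clock": time; "joint_pos": joint angles; "joint_velocities": joint speeds; "tau": joint torques, N m; "ee_pos": TCP position; "eef_rot": TCP orientation; "ft_force": force on the tool from outside, world axes, zero at the start; "torque": the same for the moment, N m; "grip_width": finger opening in m.
Only numpy, scipy, OpenCV 4.12 (cv2) and the standard library are available. Lean on these libraries where they do the work, as an engineer would, in place of code of your own. Each camera call takes 0.05 s, during which the arm holds its last target.

## Task

A different screen has been clamped into the hand printing press and it sinks when let go. Slide the counterweight along its two tubes until the screen balances on its stiff hinge, then raise the screen with the fingers under its front edge to half open (about 45 degrees) and ease them away to test it: it must stay up there by itself. If it sinks or rises, catch it and set the weight again; never let the screen drop or fly up, never push or squeeze the screen with more than 35 N (so lift it from below rather than in a grip), and leave the other things on the bench alone.

Things in the scene. Friction and masses are not known exactly. Their poses are not given: they have to be found in the camera images.
- lip_mid (a point): Middle of the lower front edge of the screen's frame: 270 mm from the hinge axis and, shut, 12.5 mm below it, 145 mm above the bench. The frame's front bar is a square tube 25 mm thick, 28 mm wide, 320 mm long, parallel to the hinge; it overhangs the base box by 25 mm, so fingers or a hook can go under it from the front. Axes: x along the hinge, y from the front edge to the hinge, z out of the screen's top.
- hinge_mid (a point): Middle of the hinge axis at the back of the press's green base box (370 mm wide, top 140 mm above the bench), 158 mm above the bench, fixed. The hinge is stiff: its friction is about 0.09 N m either way, so near balance the screen stays where it is put. x along the hinge, y from the front edge to the back.
- screen: The screen, an aluminium frame 320 mm wide, 240 mm front to back, 25 mm thick, with a yellow mesh; turns on the hinge and has nothing to hold it but the counterweight and the hinge's friction. Origin at its middle, 150 mm in front of the hinge axis. Its mass is not known: 0.6 to 1.2 kg.
- weight_mid (a point): Centre of the counterweight: steel block of 1.2 kg, 100 mm along the hinge, 36 mm along the tubes, 44 mm high, on two 12 mm tubes 76 mm apart behind the hinge, at the hinge's height and turning with the screen. It slides along the tubes with about 12 N and stays where left; it can be set 50 to 150 mm behind the hinge axis and starts too near the hinge. Pinch it from above by its front and back faces.
- clamp (a joint): Opening angle of the screen in rad: 0 shut (level, on the base), growing as its front edge rises; stop at 0.98. Half open is 0.785.
- stamp: Bystander: small black self-inking stamp, 62 x 34 mm, 77 mm high, in front of the press. Origin under its middle.
- tape: Bystander: grey tape dispenser, 150 x 55 mm, 88 mm high, to the robot's left, behind the press. Origin under its middle.
- pen_cup: Bystander: dark steel pen cup, 76 mm across, 100 mm high, with pens up to 165 mm, to the robot's left, behind the press. Origin under its middle.

How it is judged:
At the end, for the whole second after the job is handed in: The screen stands by itself, 35 to 54 degrees (0.61 to 0.94 rad) open and at rest (within 0.02 rad per s) (value of joint clamp between 0.61 and 0.94 rad and velocity of joint clamp between -0.02 and 0.02 rad/s); the robot touches nothing.
It fails at once if the robot pushes or squeezes the screen with more than 35 N (contact force between any of the fingers, the arm and screen above 35 N).
It fails at once if the screen drops or flies up (swings faster than 1.2 rad/s) (velocity of joint clamp below -1.2 rad/s or velocity of joint clamp above 1.2 rad/s).
It fails at once if a thing on the bench is moved by more than 20 mm (distance of any of stamp, tape, pen_cup from where it was at the start of the episode above 0.02 m).
It also fails if it takes over 72 s, if anything falls off the work surface, if the arm or the gripper's body presses on something with over 40 N, if the wrist force passes 120 N, or if a joint passes its speed limit or range.

## Working session

There is one attempt and no reset: what is moved stays moved. The work goes in short steps, Python scripts to look and compute and a shell command to move; the robot and the scene stay as the last step left them, time stands still between calls to the robot, and variables do not carry over. Pictures are saved under pics/ and viewed, and the job is handed in when it is done.

```bash
ls; mkdir -p pics
python3 - <<'E'
from rig import sensors, optics
import cv2
for n in ("scene","top"):
    c=optics.capture(n); cv2.imwrite(f"pics/{n}0.png",c["pixels"][:,:,::-1])
    print(n,c["fx"],c["fy"],c["cx"],c["cy"],c["R"],c["t"])
print(sensors.get_obs())
E
```

```text
pics
scene 386.5925926196093 386.5925926196093 316.9608643730044 198.46910667535784 [[ 0.8735367   0.48660811 -0.01209047]
 [ 0.36883522 -0.67791643 -0.63591657]
 [-0.31763849  0.55103708 -0.7716631 ]] [-0.42228112 -0.12163892  1.43710226]
top 448.4098075444391 448.4098075444391 323.3124070034371 193.2415678470579 [[ 0.02537208 -0.99962967 -0.00983749]
 [-0.99581324 -0.02440828 -0.08809212]
 [ 0.08781938  0.01203138 -0.99606375]] [-0.03883614  0.53591067  1.51424616]
{'clock': 0.1, 'joint_pos': array([ 1.43110806e+00,  3.59313366e-01,  1.11920063e-02, -3.06117569e-04,
       -1.22412316e+00, -2.88104478e-01]), 'joint_velocities': array([-5.65234112e-04, -1.88163150e-03,  3.13200126e-03,  1.43105239e-03,
       -6.86227714e-04, -9.02740813e-05]), 'tau': array([-1.29885590e-03, -5.84765947e+01,  2.94111586e+01,  6.95465863e+00,
       -3.12885641e-03,  1.24821037e-05]), 'ee_pos': array([0.27988506, 0.61380136, 0.24447711]), 'eef_rot': array([-0.97669666,  1.51647932, -1.51811952]), 'ft_force': array([-0.79966412, -0.78515842, -0.75184205]), 'torque': array([-0.03543625, -0.00183459,  0.00170553]), 'grip_width': 0.08543757207926779}
```

View pics/scene0.png

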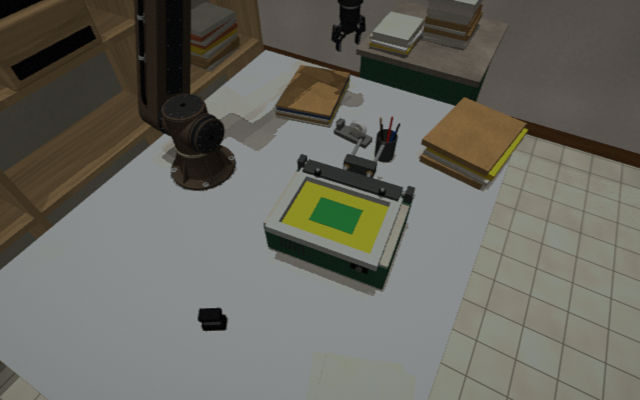

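View pics/top0.png

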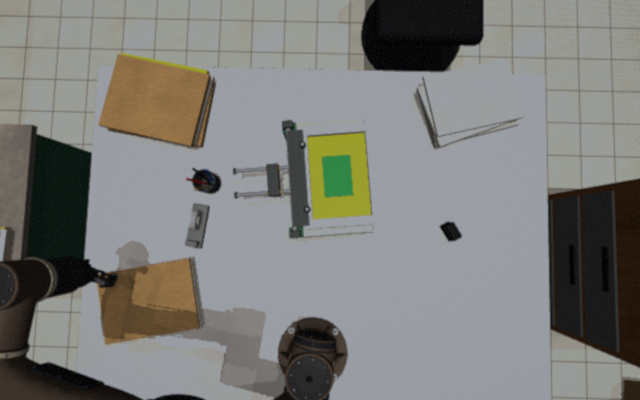

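Run:
```python
from scipy.spatial.transform import Rotation as R
print(R.from_rotvec([-0.97669666,  1.51647932, -1.51811952]).as_matrix().round(3))
```

```text
[[-0.415 -0.     0.91 ]
 [-0.91  -0.001 -0.415]
 [ 0.001 -1.     0.   ]]
```

The scene view shows the press ahead of the robot with the hinge bar at about (350,178), the screen's front edge facing the viewer and the stamp at (211,318). In the top view image-up is +x and image-right is -y. The weight is at (273,180), the tube ends are near x=235, the hinge bar is around (298,180), the pen cup is at (205,180) and the tape at (197,225). I'll zoom in to measure.

```bash
cat > h.py <<'E'
from rig import sensors, optics
import cv2, numpy as np
def ray(c,u,v):
    R=np.array(c["R"]);t=np.array(c["t"])
    o=-R.T@t; d=R.T@np.array([(u-c["cx"])/c["fx"],(v-c["cy"])/c["fy"],1]); return o,d
def onz(c,u,v,z):
    o,d=ray(c,u,v); return o+d*(z-o[2])/d[2]
def proj(c,X):
    p=np.array(c["R"])@np.array(X)+np.array(c["t"]); return c["cx"]+c["fx"]*p[0]/p[2],c["cy"]+c["fy"]*p[1]/p[2]
def save(c,name,box,k):
    a,b,w,h=box; im=c["pixels"][b:b+h,a:a+w,::-1]
    cv2.imwrite(f"pics/{name}.png",cv2.resize(im,None,fx=k,fy=k,interpolation=cv2.INTER_CUBIC))
E
python3 - <<'E'
from h import *
c=optics.capture("top"); save(c,"topz",(180,110,200,140),4)
px=c["pixels"].astype(int)
hsv=cv2.cvtColor(c["pixels"],cv2.COLOR_RGB2HSV)
m=cv2.inRange(hsv,(20,100,80),(35,255,255)); 
g=cv2.inRange(hsv,(45,100,50),(80,255,255)); m[:, :300]=0; g[:,:300]=0
m|=g
m[100:250,300:400]; k=np.zeros_like(m);k[100:250,300:400]=m[100:250,300:400]
cnt=max(cv2.findContours(k,0,2)[0],key=cv2.contourArea); r=cv2.minAreaRect(cnt); print("mesh",r)
for p in cv2.boxPoints(r): print(p,onz(c,*p,0.15).round(4))
s=optics.capture("scene"); save(s,"scz",(240,100,200,140),4)
E
```

```text
mesh ((338.7899169921875, 175.16371154785156), (82.66241455078125, 58.13701629638672), 85.76361083984375)
[306.74765 136.09277] [0.7068 0.0304 0.15  ]
[364.7258 131.7981] [ 0.725  -0.1537  0.15  ]
[370.83218 214.23465] [ 0.4633 -0.1773  0.15  ]
[312.85403 218.52933] [0.4453 0.0037 0.15  ]
```

View pics/topz.png

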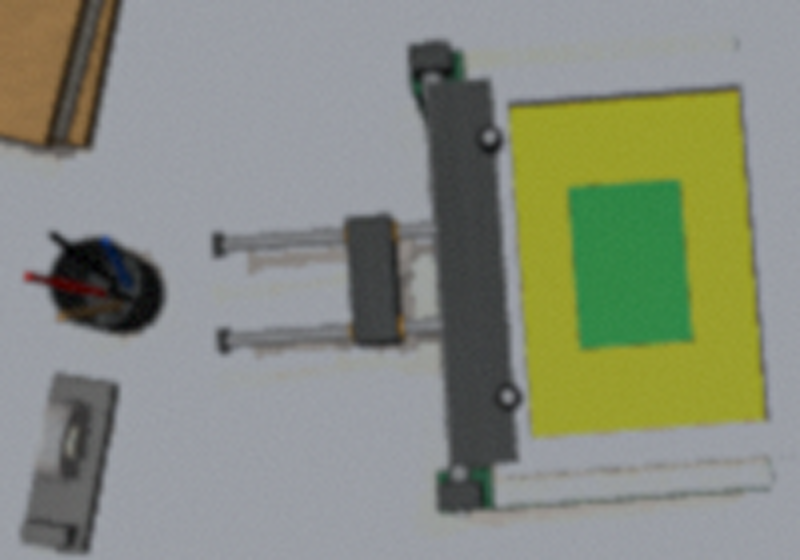

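View pics/scz.png

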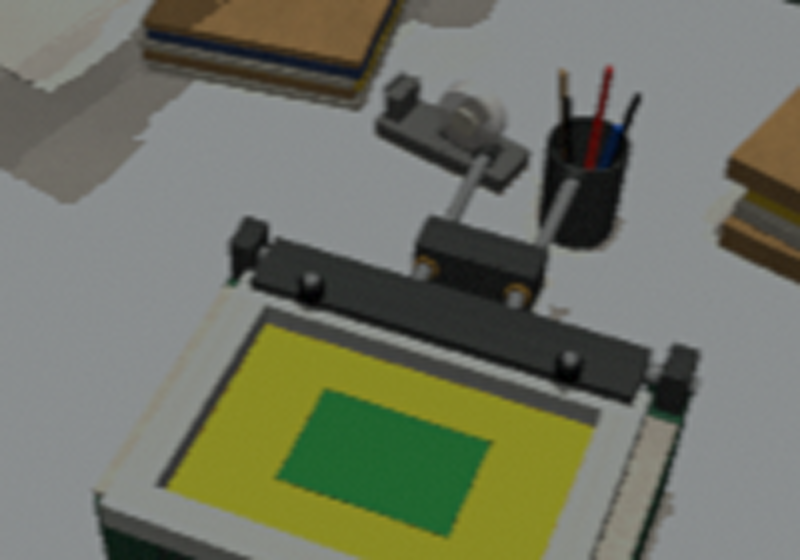

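The zoomed top view has the block's top face with corners at about (347,217), (392,214), (401,340) and (355,345), so its centre is at full-image (273.5,179.8). The tube ends are near (217,243) and (223,340), and the pen cup is at (107,285). The zoomed scene view confirms the screen is shut and level.

```bash
cat >> h.py <<'E'
a=np.radians(5.6)
U=np.array([np.cos(a),np.sin(a),0]); B=np.array([-np.sin(a),np.cos(a),0])
H=np.array([0.5851,-0.0742,0])+0.150*B; H[2]=.158
def hf(X): X=np.array(X)-H; return np.array([X@U,X@B,X[2]])   # along hinge, behind hinge, above
E
python3 - <<'E'
from h import *
c=optics.capture("top")
px=c["pixels"].astype(int)
z=lambda u,v:(180+u/4-.375,110+v/4-.375)
W=onz(c,*z(374,279),.18); print("W",W,hf(W))
for p in [(347,217),(392,214),(401,340),(355,345)]: print(hf(onz(c,*z(*p),.18)).round(4))
print("tube ends",[hf(onz(c,*z(*p),.158)).round(4) for p in [(213,243),(219,341)]])
print("hinge brackets",[hf(onz(c,*z(*p),.17)).round(4) for p in [(433,56),(461,490)]])
print("bar", [hf(onz(c,*z(*p),.175)).round(4) for p in [(428,82),(490,80),(517,460),(452,462)]])
print("cup", [hf(onz(c,*z(*p),.1)).round(4) for p in [(107,285),(162,290)]])
print("tape", [hf(onz(c,*z(*p),.08)).round(4) for p in [(116,382)]])
print("H",H,U,B)
o=sensors.get_obs();print(o["ee_pos"],hf(o["ee_pos"]), o["clock"])
from scipy.spatial.transform import Rotation as Ro
M=Ro.from_rotvec(o["eef_rot"]).as_matrix()
print(M.round(3), M.T@(W-o["ee_pos"])*1000, np.degrees(np.arctan2(M[1,0],M[0,0])))
E
```

```text
W [0.56211988 0.12881375 0.18      ] [-0.00305977  0.05428731  0.022     ]
[0.0468 0.0722 0.022 ]
[0.0465 0.0372 0.022 ]
[-0.0518  0.0365  0.022 ]
[-0.0531  0.0721  0.022 ]
tube ends [array([ 0.0376,  0.1815, -0.    ]), array([-0.0401,  0.1811, -0.    ])]
hinge brackets [array([ 0.1711, -0.0019,  0.012 ]), array([-0.1699, -0.0012,  0.012 ])]
bar [array([0.1494, 0.003 , 0.017 ]), array([ 0.1474, -0.0456,  0.017 ]), array([-0.1502, -0.0461,  0.017 ]), array([-0.1481,  0.0039,  0.017 ])]
cup [array([ 0.0184,  0.2819, -0.058 ]), array([ 0.0109,  0.2371, -0.058 ])]
tape [array([-0.06  ,  0.2837, -0.078 ])]
H [0.57046257 0.07508411 0.158     ] [0.9952274 0.0975829 0.       ] [-0.0975829  0.9952274  0.       ]
[0.27998622 0.61397586 0.24486161] [-0.2365034   0.56466536  0.08686161] 0.25
[[-0.415 -0.     0.91 ]
 [-0.91  -0.001 -0.415]
 [ 0.001 -1.     0.   ]] [324.29639931  65.16146688 458.01150216] -114.51655495084965
```

```bash
python3 -m crank '[[[27,0,38,-2.5],[54,0,76,-5],[81,0,114,-7.5],[108,0,152,-10],[135,0,191,-12.5],[162,0,229,-15],[189,0,267,-17.5],[216,0,305,-20],[243,0,344,-22.5],[270,0,382,-25],[297,0,420,-27.5],[324,0,458,-30.1]]]' -0.38 25
python3 -m crank '[[[0,0,0,0],[0,0,0,0],[0,0,0,0],[0,0,0,0]]]'
cat >> h.py <<'E'
from scipy.spatial.transform import Rotation as Ro
def st():
    o=sensors.get_obs(); M=Ro.from_rotvec(o["eef_rot"]).as_matrix()
    print("t",round(o["clock"],2),"hf",(hf(o["ee_pos"])*1000).round(1),"yaw x",np.degrees(np.arctan2(M[1,0],M[0,0])).round(2),"w",round(o["grip_width"]*1000,1),
     "F(u,b,z)",np.round([o["ft_force"]@U,o["ft_force"]@B,o["ft_force"][2]],2),"T",np.round([o["torque"]@U,o["torque"]@B,o["torque"][2]],3))
    return o,M
E
python3 -c "from h import *; o,M=st(); print(o['joint_pos'])"
```

```text
clock: 1.45
ee_pos: [0.563, 0.1276, 0.2455]
eef_rot: [-1.254, 1.135, -1.136]
ft_force: [0.9, 0.6, 0.3]
grip_width: 0.0587
clock: 1.85
ee_pos: [0.5619, 0.1303, 0.2454]
eef_rot: [-1.254, 1.136, -1.136]
ft_force: [1.0, -0.5, -0.3]
grip_width: 0.0588
t 1.85 hf [-3.1 55.8 87.4] yaw x -84.34 w 58.8 F(u,b,z) [ 0.95 -0.57 -0.27] T [ 0.018  0.022 -0.048]
[ 5.66751364e-01  1.98177031e-01 -2.09766472e-01 -1.25529198e-04
 -1.16271657e+00  1.10285268e+00]
```

```bash
python3 -m crank '[[[0,15,0,0],[0,30,0,0],[0,45,0,0],[0,60,0,0],[0,60,0,0]]]'
python3 - <<'E'
from h import *
st()
c=optics.capture("top"); save(c,"t1",(200,120,140,120),5)
c=optics.capture("scene"); save(c,"s1",(260,90,160,120),5)
E
```

```text
clock: 2.35
ee_pos: [0.5608, 0.13, 0.1835]
eef_rot: [-1.258, 1.138, -1.135]
ft_force: [-0.5, 0.3, 0.2]
grip_width: 0.0586
t 2.35 hf [-4.2 55.6 25.5] yaw x -84.32 w 58.6 F(u,b,z) [-0.47  0.36  0.15] T [-0.037 -0.004  0.01 ]
```

View pics/t1.png

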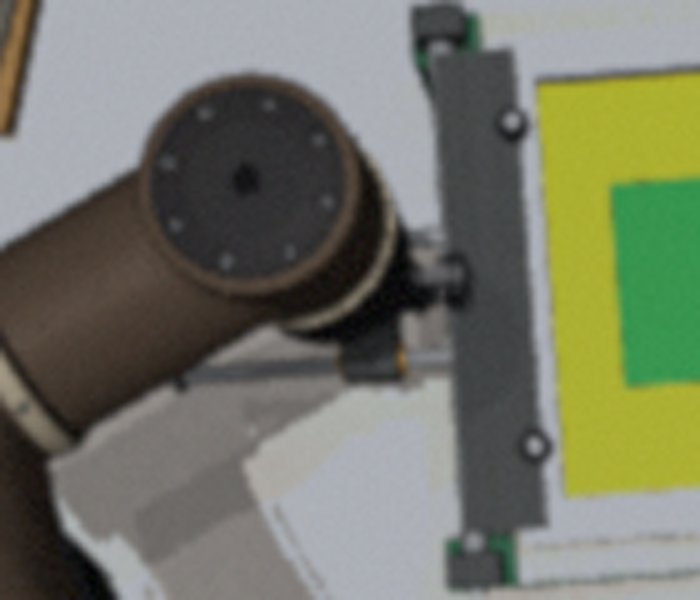

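View pics/s1.png

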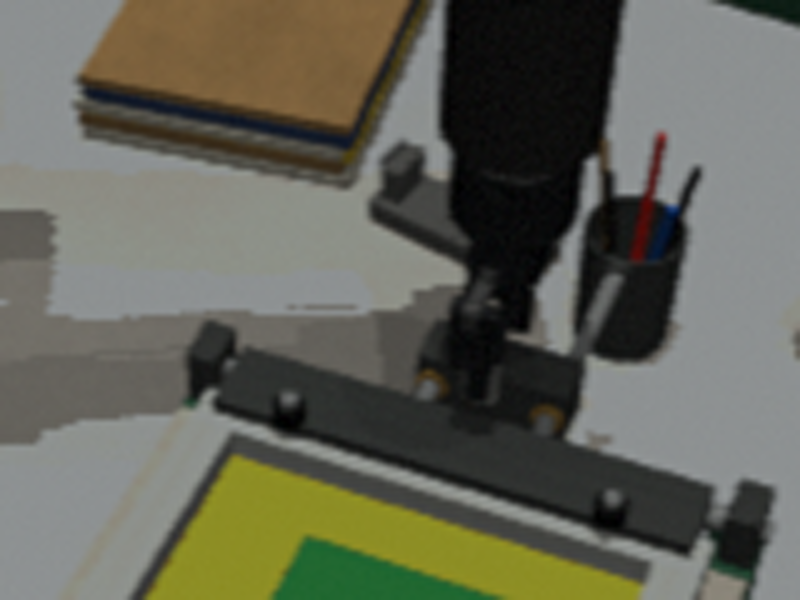

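The top view shows the fingertips straddling the block, with a knuckle near the bar's back edge (460,280). The scene view shows the front finger in the gap between block and bar. I'll shift back a few mm, descend, and watch the force.

```bash
python3 -m crank '[[[-4,0,0,0],[-4,8,0,0],[-4,16,0,0],[-4,24,0,0],[-4,26,0,0],[-4,26,0,0]]]'
python3 -c "from h import *; st()"
```

```text
clock: 3.05
ee_pos: [0.5617, 0.133, 0.1586]
eef_rot: [-1.255, 1.138, -1.137]
ft_force: [0.4, 0.1, -0.4]
grip_width: 0.0591
t 3.05 hf [-3.1 58.5  0.6] yaw x -84.42 w 59.1 F(u,b,z) [ 0.37  0.08 -0.44] T [-0.022 -0.044  0.02 ]
```

```bash
python3 -m crank '[[[0,0,0,0],[0,0,0,0],[0,0,0,0],[0,0,0,0],[0,0,0,0],[0,0,0,0],[0,0,0,0],[0,0,0,0]]]' 1 25
python3 -c "from h import *; st()"
```

```text
clock: 3.85
ee_pos: [0.5622, 0.1331, 0.1598]
eef_rot: [-1.254, 1.136, -1.137]
ft_force: [1.1, -5.2, 5.1]
grip_width: 0.0357
t 3.85 hf [-2.6 58.5  1.8] yaw x -84.4 w 35.7 F(u,b,z) [ 0.55 -5.27  5.11] T [-1.864 -0.023  0.032]
```

```bash
python3 -m crank '[[[-4,0,0,0],[-8,0,0,0],[-12,0,0,0],[-16,0,0,0],[-20,0,0,0],[-24,0,0,0],[-28,0,0,0],[-32,0,0,0],[-36,0,0,0],[-40,0,0,0],[-40,0,0,0],[-40,0,0,0]]]'
python3 - <<'E'
from h import *
st()
c=optics.capture("top"); save(c,"t2",(200,120,200,120),4)
c=optics.capture("scene"); save(c,"s2",(240,90,200,150),4)
st()
E
```

```text
clock: 5.05
ee_pos: [0.5583, 0.1719, 0.1594]
eef_rot: [-1.255, 1.136, -1.138]
ft_force: [3.2, -8.6, 3.4]
grip_width: 0.0356
t 5.05 hf [-2.7 97.5  1.4] yaw x -84.4 w 35.6 F(u,b,z) [ 2.36 -8.89  3.44] T [-3.546 -0.843  0.06 ]
t 5.15 hf [-2.7 97.5  1.4] yaw x -84.4 w 35.9 F(u,b,z) [ 1.58 -8.88  3.42] T [-3.561 -0.828  0.085]
```

View pics/s2.png

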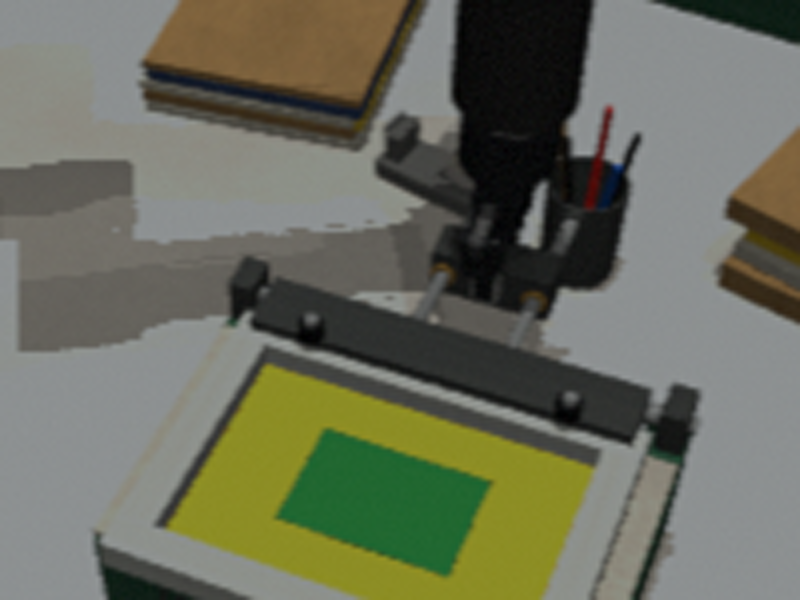

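```bash
p(){ python3 -c "from h import *; st()"; }
python3 -m crank '[[[0,1,0,0],[0,2,0,0],[0,3,0,0],[0,4,0,0],[0,4,0,0]]]' >/dev/null; p
python3 -m crank '[[[0,1,0,0],[0,2,0,0],[0,3,0,0],[0,4,0,0],[0,4,0,0]]]' >/dev/null; p
python3 -m crank '[[[0,1,0,0],[0,2,0,0],[0,3,0,0],[0,4,0,0],[0,4,0,0]]]' >/dev/null; p
python3 - <<'E'
from h import *
c=optics.capture("scene"); save(c,"s3",(240,90,200,150),4)
E
```

```text
t 5.65 hf [-2.6 97.7 -0.8] yaw x -84.33 w 35.8 F(u,b,z) [-3.93 -5.68 15.95] T [-3.829  1.468  0.082]
t 6.15 hf [-2.5 97.8 -3.4] yaw x -84.27 w 35.9 F(u,b,z) [-7.54 -3.18 26.66] T [-4.217  3.077  0.154]
t 6.65 hf [-2.4 97.8 -5.6] yaw x -84.19 w 35.7 F(u,b,z) [-15.51  -2.52  39.99] T [-4.867  5.071  0.157]
```

View pics/s3.png

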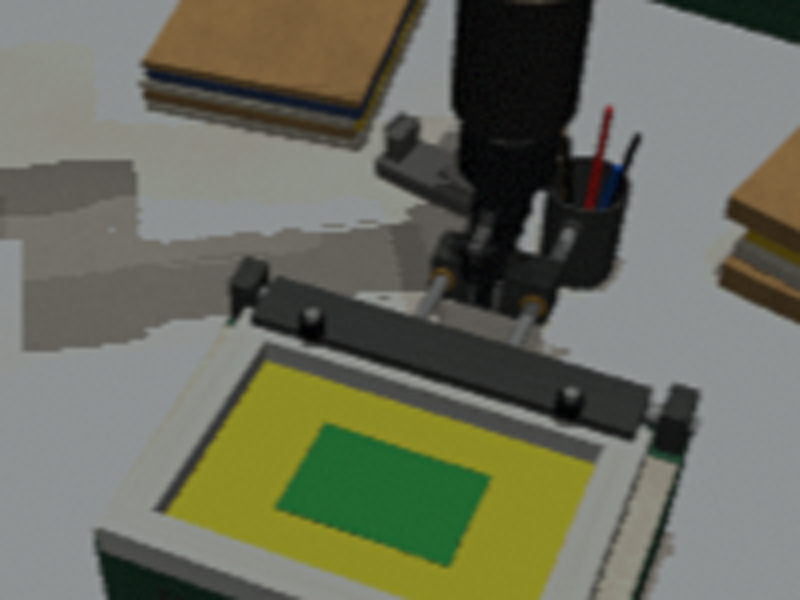

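Held in the grip, the block can't rotate, so those force readings are no use for finding the balance. I'll go back up and move the weight to a position that is certainly front-heavy. Then I'll weigh the balance by pushing on the block from above with closed fingers.

```bash
p(){ python3 -c "from h import *; st()"; }
python3 -m crank '[[[0,-3,0,0],[0,-6,0,0],[0,-9,0,0],[0,-12,0,0],[0,-12,0,0],[4,-12,0,0],[8,-12,0,0],[12,-12,0,0],[16,-12,0,0],[20,-12,0,0],[24,-12,0,0],[28,-12,0,0]]]' >/dev/null; p
python3 -m crank '[[[2,0,0,0],[3,0,0,0],[3,0,0,0],[3,0,0,0]]]' >/dev/null; p
python3 -m crank '[[[0,0,0,0],[0,0,0,0],[0,0,0,0],[0,0,0,0]]]' -0.3; p
```

```text
t 7.9 hf [-2.4 73.9  0.2] yaw x -84.4 w 35.6 F(u,b,z) [ 1.   13.76 -6.18] T [ 3.498 -0.529 -0.167]
t 8.3 hf [-2.4 70.7  0.2] yaw x -84.4 w 35.7 F(u,b,z) [ 1.68 10.58 -5.42] T [ 2.879 -0.75  -0.165]
clock: 8.7
ee_pos: [0.561, 0.1422, 0.1593]
eef_rot: [-1.254, 1.137, -1.137]
ft_force: [0.3, 0.5, 0.3]
grip_width: 0.0557
t 8.7 hf [-2.9 67.7  1.3] yaw x -84.42 w 55.7 F(u,b,z) [0.34 0.45 0.28] T [0.032 0.025 0.027]
```

```bash
p(){ python3 -c "from h import *; st()"; }
python3 -m crank '[[[0,-10,0,0],[0,-25,0,0],[0,-40,0,0],[0,-50,0,0],[0,-50,0,0]]]' >/dev/null; p
python3 -m crank '[[[0,0,0,0],[0,0,0,0],[0,0,0,0],[0,0,0,0],[0,0,0,0],[0,0,0,0]]]' 1; p
python3 - <<'E'
from h import *
c=optics.capture("top"); save(c,"t4",(200,120,200,120),4)
E
```

```text
t 9.2 hf [-1.9 68.  53.4] yaw x -84.41 w 55.5 F(u,b,z) [-0.24  0.57 -0.5 ] T [-0.003 -0.045 -0.011]
clock: 9.8
ee_pos: [0.5611, 0.1422, 0.2091]
eef_rot: [-1.254, 1.137, -1.137]
ft_force: [0.1, 0.6, -0.0]
grip_width: 0.0
t 9.8 hf [-2.8 67.8 51.1] yaw x -84.41 w 0.0 F(u,b,z) [ 0.13  0.57 -0.05] T [-0.006  0.012 -0.028]
```

View pics/t4.png

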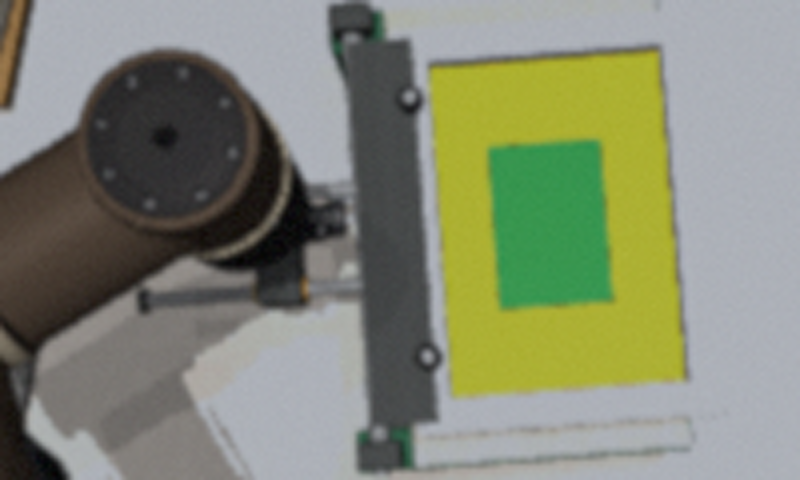

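The block's near edge shows at zoomed (257..305,303) and the closed fingers are above the block. Next is the push from above.

```bash
p(){ python3 -c "from h import *; st()"; }
python3 - <<'E'
from h import *
c=optics.capture("top")
for u in (257,305): print(hf(onz(c,200+u/4-.375,120+303/4-.375,.18)))
E
python3 -m crank '[[[0,6,0,0],[0,12,0,0],[0,14,0,0],[0,14,0,0]]]' >/dev/null; p
python3 -m crank '[[[0,1,0,0],[0,2,0,0],[0,3,0,0],[0,3,0,0]]]' >/dev/null; p
python3 -m crank '[[[0,1,0,0],[0,2,0,0],[0,3,0,0],[0,3,0,0]]]' >/dev/null; p
python3 -m crank '[[[0,1,0,0],[0,2,0,0],[0,3,0,0],[0,3,0,0]]]' >/dev/null; p
```

```text
[-0.05050136  0.08584684  0.022     ]
[-0.05320815  0.04892747  0.022     ]
t 10.3 hf [-3.  67.7 36.7] yaw x -84.41 w -0.0 F(u,b,z) [-0.01 -0.79  0.47] T [-0.07   0.018  0.01 ]
t 10.7 hf [-2.6 68.1 35.1] yaw x -84.4 w 0.4 F(u,b,z) [-2.06  2.08  4.42] T [0.484 0.88  0.025]
t 11.1 hf [-2.5 68.7 32.3] yaw x -84.39 w -0.3 F(u,b,z) [-2.63  4.13  5.89] T [ 1.481  1.197 -0.039]
t 11.5 hf [-2.2 69.1 29.4] yaw x -84.38 w 0.2 F(u,b,z) [-2.52  4.56  6.19] T [1.908 1.039 0.008]
```

```bash
p(){ python3 -c "from h import *; st()"; }
python3 -m crank '[[[0,-2,0,0],[0,-4,0,0],[0,-6,0,0],[0,-8,0,0],[0,-10,0,0],[0,-16,0,0],[0,-24,0,0],[0,-30,0,0],[0,-34,0,0]]]' >/dev/null; p
python3 -m crank '[[[0,0,0,0],[0,0,0,0],[0,0,0,0],[0,0,0,0],[0,0,0,0]]]' -0.38; p
python3 -m crank '[[[0,12,0,0],[0,25,0,0],[0,38,0,0],[0,50,0,0],[0,60,0,0],[0,62,0,0],[0,62,0,0]]]' >/dev/null; p
python3 -m crank '[[[0,0,0,0],[0,0,0,0],[0,0,0,0],[0,0,0,0],[0,0,0,0],[0,0,0,0]]]' 1 25 >/dev/null; p
```

```text
t 12.4 hf [-2.5 67.9 63.2] yaw x -84.4 w -0.2 F(u,b,z) [ 0.24  0.8  -0.15] T [-0.024 -0.056 -0.027]
clock: 12.9
ee_pos: [0.561, 0.1422, 0.2201]
eef_rot: [-1.254, 1.137, -1.137]
ft_force: [0.8, 0.2, -0.3]
grip_width: 0.0591
t 12.9 hf [-2.9 67.7 62.1] yaw x -84.41 w 59.1 F(u,b,z) [ 0.8   0.12 -0.29] T [ 0.002  0.032 -0.028]
t 13.6 hf [-2.9 67.7 -0.2] yaw x -84.41 w 58.7 F(u,b,z) [-0.48  1.56  0.59] T [ 0.052  0.001 -0.021]
t 14.2 hf [-2.2 68.8  1.4] yaw x -84.39 w 35.5 F(u,b,z) [-1.6   5.09  4.21] T [2.039 0.814 0.108]
```

```bash
p(){ python3 -c "from h import *; st()"; }
python3 -m crank '[[[-4,0,0,0],[-8,0,0,0],[-12,0,0,0],[-16,0,0,0],[-19,0,0,0],[-19,0,0,0],[-19,0,0,0],[-19,0,0,0]]]' >/dev/null; p
python3 -m crank '[[[0,0,0,0],[0,0,0,0],[0,0,0,0]]]' -0.2 >/dev/null; p
python3 -m crank '[[[0,-15,0,0],[0,-30,0,0],[0,-45,0,0],[0,-55,0,0],[0,-55,0,0]]]' >/dev/null;p
python3 -m crank '[[[0,0,0,0],[0,0,0,0],[0,0,0,0],[0,0,0,0],[0,0,0,0]]]' 1 25 >/dev/null; p
python3 - <<'E'
from h import *
c=optics.capture("top"); save(c,"t5",(200,120,200,120),4)
E
```

```text
t 15.0 hf [-2.3 84.7  0.9] yaw x -84.41 w 35.4 F(u,b,z) [ 2.86 -8.35  1.02] T [-3.179 -1.164  0.213]
t 15.3 hf [-2.8 86.9  0.4] yaw x -84.41 w 51.1 F(u,b,z) [ 0.61 -0.83 -0.76] T [ 0.001 -0.055  0.017]
t 15.8 hf [-2.1 87.3 56.8] yaw x -84.39 w 51.4 F(u,b,z) [0.52 0.42 0.31] T [-0.044  0.031  0.034]
t 16.3 hf [-2.9 86.7 55. ] yaw x -84.41 w 0.1 F(u,b,z) [-0.01  1.08  0.12] T [ 0.015 -0.033 -0.045]
```

View pics/t5.png

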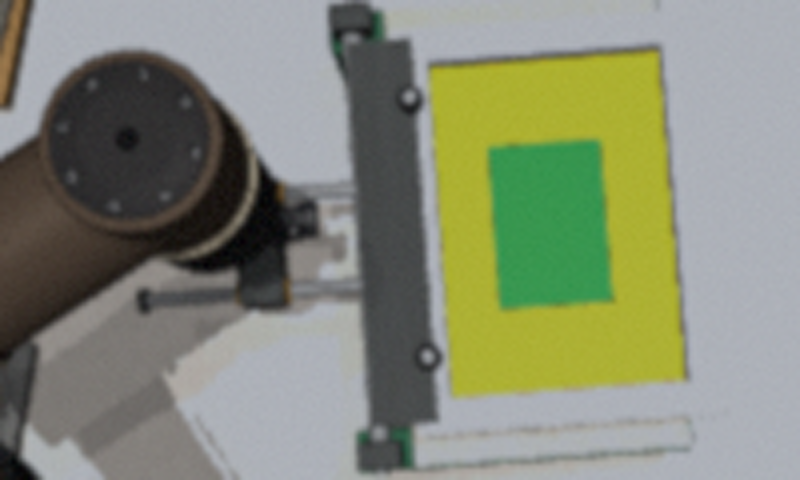

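The block's near edge is now at zoomed (240..287,305), which puts d at about 81-83 mm. The screen is still shut. I'll repeat the push test.

```bash
p(){ python3 -c "from h import *; st()"; }
python3 -m crank '[[[0,8,0,0],[0,16,0,0],[0,18,0,0],[0,18,0,0]]]' >/dev/null; p
python3 -m crank '[[[0,1,0,0],[0,2,0,0],[0,3,0,0],[0,3,0,0]]]' >/dev/null; p
python3 -m crank '[[[0,1,0,0],[0,2,0,0],[0,3,0,0],[0,3,0,0]]]' >/dev/null; p
python3 -m crank '[[[0,1,0,0],[0,2,0,0],[0,3,0,0],[0,4,0,0],[0,5,0,0],[0,6,0,0],[0,6,0,0]]]' >/dev/null; p
python3 -c "
from h import *
c=optics.capture('scene'); save(c,'s6',(240,90,200,150),4)"
python3 -m crank '[[[0,-2,0,0],[0,-4,0,0],[0,-6,0,0],[0,-8,0,0],[0,-10,0,0],[0,-16,0,0],[0,-24,0,0],[0,-24,0,0]]]' >/dev/null; p
python3 -c "
from h import *
c=optics.capture('scene'); save(c,'s7',(240,90,200,150),4)"
```

```text
t 16.75 hf [-3.1 86.6 36.6] yaw x -84.41 w -0.3 F(u,b,z) [ 0.55 -0.24  0.76] T [-0.027  0.01   0.011]
t 17.15 hf [-2.6 87.  34.6] yaw x -84.4 w -0.1 F(u,b,z) [-0.24  2.55  2.66] T [0.621 0.289 0.037]
t 17.55 hf [-2.5 86.9 31.3] yaw x -84.4 w 0.4 F(u,b,z) [1.43 2.04 2.17] T [ 0.899 -0.163  0.039]
t 18.25 hf [-2.9 86.5 25. ] yaw x -84.41 w -0.2 F(u,b,z) [1.28 2.4  3.03] T [ 0.833 -0.416 -0.022]
t 19.1 hf [-2.  87.1 50.9] yaw x -84.4 w 0.1 F(u,b,z) [ 0.87 -0.29 -0.87] T [-0.011 -0.005  0.002]
```

View pics/s6.png

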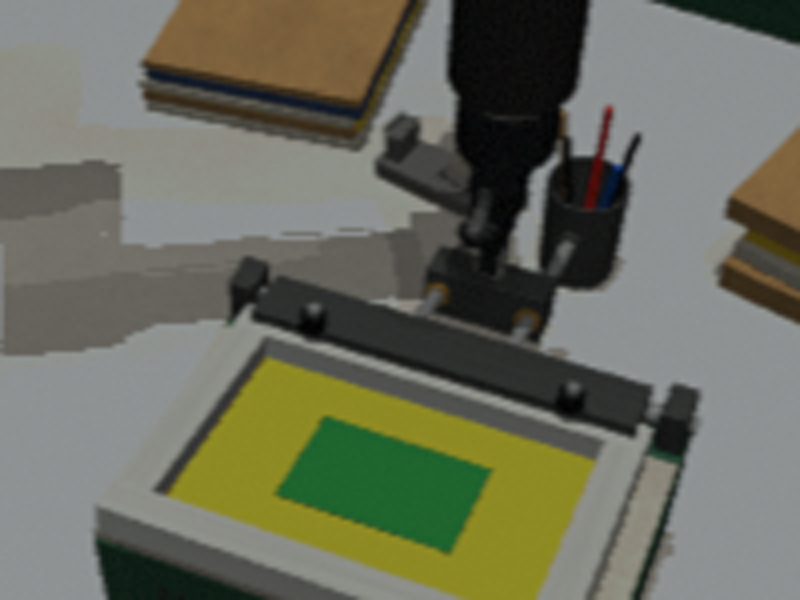

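View pics/s7.png

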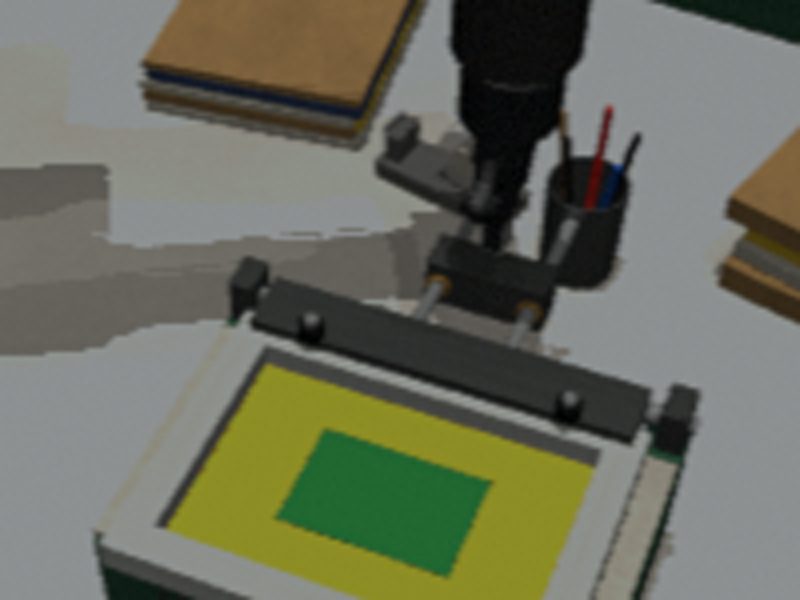

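After the push the screen sank back onto the base, with its front corner returning to (97,535). It is still slightly front-heavy. Both pushes put the balance near d of about 89-90 mm, so I'll move the weight back about 8 mm.

```bash
p(){ python3 -c "from h import *; st()"; }
python3 -m crank '[[[0,0,0,0],[0,0,0,0],[0,0,0,0],[0,0,0,0]]]' -0.38 >/dev/null; p
python3 -m crank '[[[0,12,0,0],[0,25,0,0],[0,38,0,0],[0,50,0,0],[0,50,0,0],[0,50,0,0]]]' >/dev/null; p
python3 -m crank '[[[0,0,0,0],[0,0,0,0],[0,0,0,0],[0,0,0,0],[0,0,0,0],[0,0,0,0]]]' 1 25 >/dev/null; p
```

```text
t 19.55 hf [-2.8 86.7 49.1] yaw x -84.41 w 57.8 F(u,b,z) [-0.53 -0.44 -0.18] T [-0.014 -0.009 -0.   ]
t 20.15 hf [-2.8 86.7 -1.2] yaw x -84.4 w 59.0 F(u,b,z) [ 0.65 -1.27  0.56] T [-0.015 -0.025 -0.002]
t 20.75 hf [-2.4 86.2  0.2] yaw x -84.4 w 35.9 F(u,b,z) [ 0.72 -6.06  4.55] T [-2.016 -0.144  0.175]
```

```bash
p(){ python3 -c "from h import *; st()"; }
python3 -m crank '[[[-4,0,0,0],[-8,0,0,0],[-8,0,0,0],[-8,0,0,0],[-8,0,0,0]]]' >/dev/null; p
python3 -m crank '[[[0,0,0,0],[0,0,0,0],[0,0,0,0]]]' -0.2 >/dev/null; p
python3 -m crank '[[[0,-15,0,0],[0,-30,0,0],[0,-45,0,0],[0,-55,0,0],[0,-55,0,0]]]' >/dev/null;p
python3 -m crank '[[[0,0,0,0],[0,0,0,0],[0,0,0,0],[0,0,0,0],[0,0,0,0]]]' 1 25 >/dev/null; p
python3 - <<'E'
from h import *
c=optics.capture("top"); save(c,"t8",(200,120,200,120),4)
c=optics.capture('scene'); save(c,'s8',(240,90,200,150),4)
E
```

```text
t 21.25 hf [-2.4 93.4  0. ] yaw x -84.4 w 35.6 F(u,b,z) [ 1.57 -7.13  2.44] T [-3.319 -0.715  0.115]
t 21.55 hf [-2.7 95.2 -0.7] yaw x -84.41 w 51.2 F(u,b,z) [-0.4   0.48  0.54] T [ 0.003  0.049 -0.013]
t 22.05 hf [-2.1 95.3 55.8] yaw x -84.39 w 51.1 F(u,b,z) [-0.16 -0.73  0.92] T [ 0.002  0.026 -0.032]
t 22.55 hf [-2.8 94.8 54. ] yaw x -84.41 w -0.2 F(u,b,z) [ 0.74  0.47 -0.17] T [0.032 0.027 0.006]
```

View pics/t8.png

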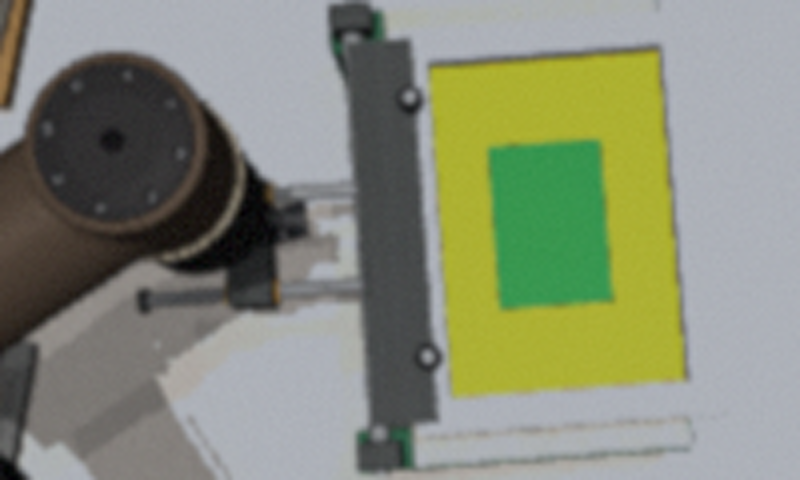

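View pics/s8.png

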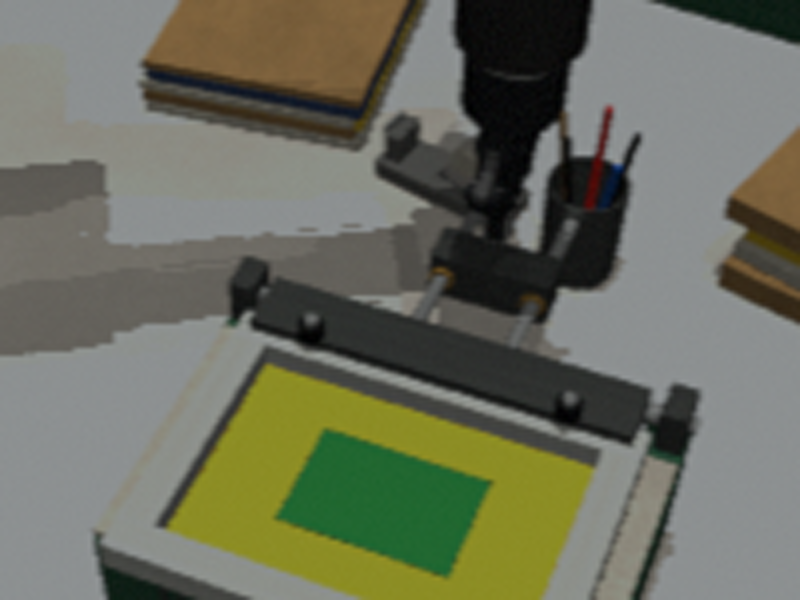

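The screen is still shut and the block is at zoomed (252,306), so d is about 90 mm. I'll repeat the push test and see whether it holds.

```bash
p(){ python3 -c "from h import *; st()"; }
python3 -m crank '[[[0,8,0,0],[0,16,0,0],[0,19,0,0],[0,21,0,0],[0,23,0,0],[0,24,0,0],[0,25,0,0],[0,26,0,0],[0,27,0,0],[0,27,0,0]]]' >/dev/null; p
python3 -m crank '[[[0,1,0,0],[0,2,0,0],[0,3,0,0],[0,4,0,0],[0,5,0,0],[0,6,0,0],[0,6,0,0]]]' >/dev/null; p
python3 -c "
from h import *
c=optics.capture('scene'); save(c,'s9',(240,90,200,150),4)"
python3 -m crank '[[[0,-2,0,0],[0,-4,0,0],[0,-6,0,0],[0,-8,0,0],[0,-10,0,0],[0,-16,0,0],[0,-24,0,0],[0,-24,0,0]]]' >/dev/null; p
python3 -c "
from h import *
c=optics.capture('scene'); save(c,'s10',(240,90,200,150),4)"
```

```text
t 23.65 hf [-2.7 94.7 27.2] yaw x -84.41 w 0.2 F(u,b,z) [0.22 0.08 0.69] T [ 0.208 -0.074 -0.053]
t 24.35 hf [-2.9 94.6 21. ] yaw x -84.41 w 0.1 F(u,b,z) [-0.15  0.69 -0.12] T [ 0.265 -0.12  -0.049]
t 25.2 hf [-2.  95.1 46.9] yaw x -84.39 w -0.1 F(u,b,z) [ 0.23  0.57 -0.19] T [ 0.064 -0.044  0.004]
```

View pics/s9.png

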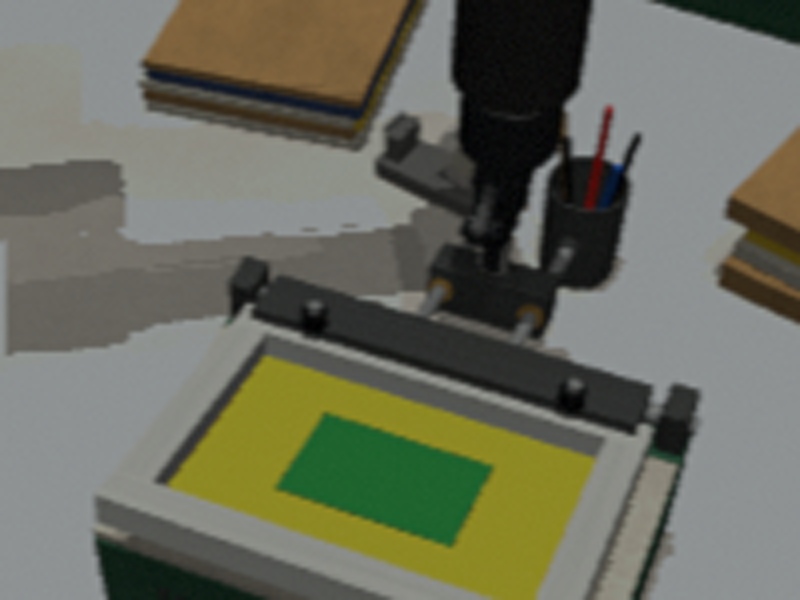

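View pics/s10.png

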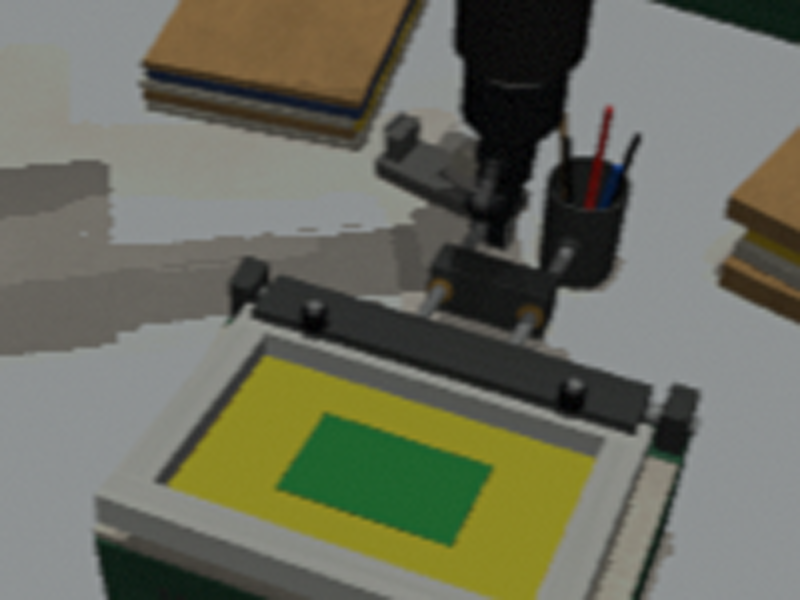

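The push needed under 1 N. The screen is held on its own at about 8°, with its front corner still at (97,500) after the fingers left. Next I'll move the closed fingers over the screen to the front, turned 90°.

```bash
p(){ python3 -c "from h import *; st()"; }
python3 -m crank '[[[0,-30,0,0],[0,-60,0,0],[40,-80,0,7.5],[85,-80,0,15],[130,-80,0,22.5],[175,-80,0,30],[220,-80,0,37.5],[265,-80,0,45],[310,-80,0,52.5],[355,-80,0,60],[395,-80,0,67.5],[425,-80,0,75]]]' >/dev/null; p
python3 -m crank '[[[0,0,0,7.5],[0,0,0,15],[0,0,0,15]]]' >/dev/null; p
python3 - <<'E'
from h import *
c=optics.capture("top"); save(c,"t11",(200,90,280,180),2.8)
print("stamp",hf(onz(c,451,231,.07)))
c=optics.capture('scene'); save(c,'s11',(180,90,260,200),3)
E
```

```text
t 26.45 hf [  -3.4 -332.6  124.9] yaw x -159.79 w -0.1 F(u,b,z) [ 0.49 -0.03  0.25] T [ 0.061 -0.053  0.085]
t 26.75 hf [  -3.1 -330.6  124.8] yaw x -174.57 w 0.2 F(u,b,z) [ 0.11  0.52 -0.48] T [ 0.012  0.018 -0.001]
stamp [-0.2027211 -0.507058  -0.088    ]
```

View pics/t11.png

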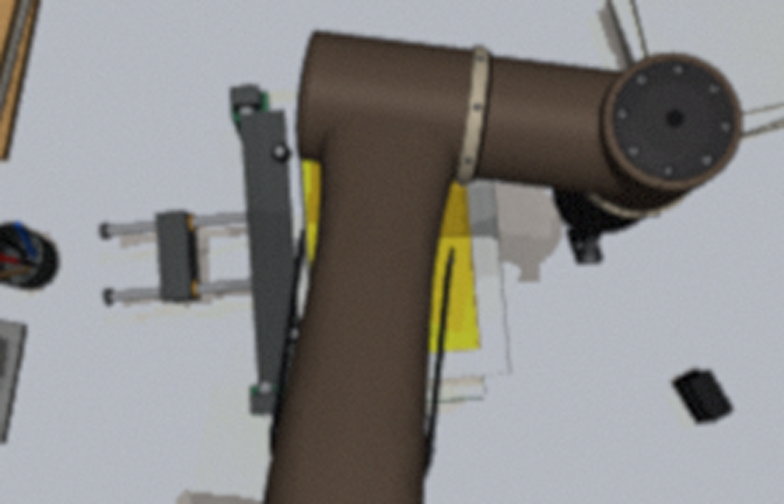

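View pics/s11.png

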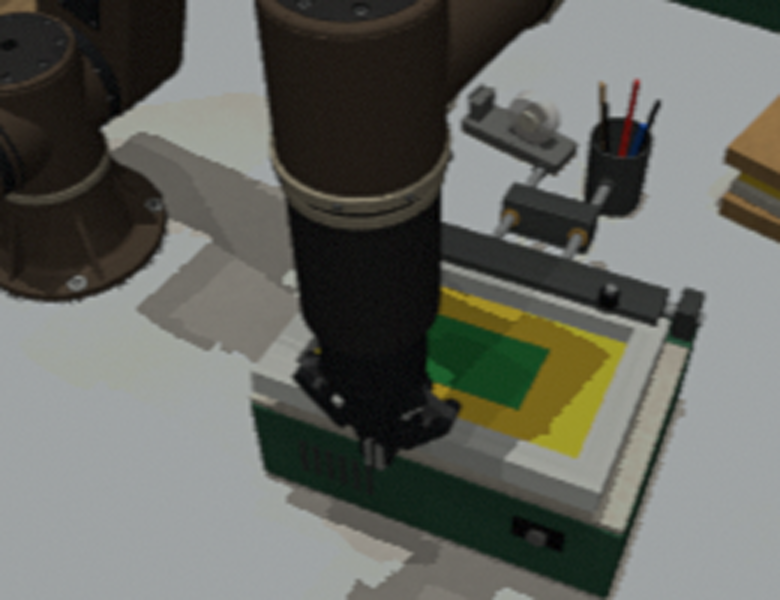

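The fingers are at (375,455) in the zoomed scene view, in front of the lip. The screen still stands on its own about 8-10° open. I'll lower the fingers beside the lip with the tips about 15 mm below it, then approach.

```bash
p(){ python3 -c "from h import *; st()"; }
python3 -m crank '[[[0,25,0,0],[0,50,0,0],[0,75,0,0],[0,90,0,0],[0,93,0,0],[0,93,-20,0],[0,93,-40,0],[0,93,-45,0],[0,93,-45,0]]]' >/dev/null; p
python3 -c "
from h import *
c=optics.capture('scene'); save(c,'s12',(180,110,260,190),3)"
python3 -m crank '[[[0,0,-2,0],[0,0,-4,0],[0,0,-6,0],[0,0,-6,0]]]' >/dev/null; p
```

```text
t 27.75 hf [  -2.2 -284.6   33.5] yaw x -174.24 w 0.2 F(u,b,z) [-0.43 -0.46  0.3 ] T [-0.036  0.011 -0.012]
t 28.2 hf [  -2.9 -279.3   32.2] yaw x -174.42 w 0.1 F(u,b,z) [0.03 0.41 0.41] T [-0.068  0.01  -0.018]
```

View pics/s12.png

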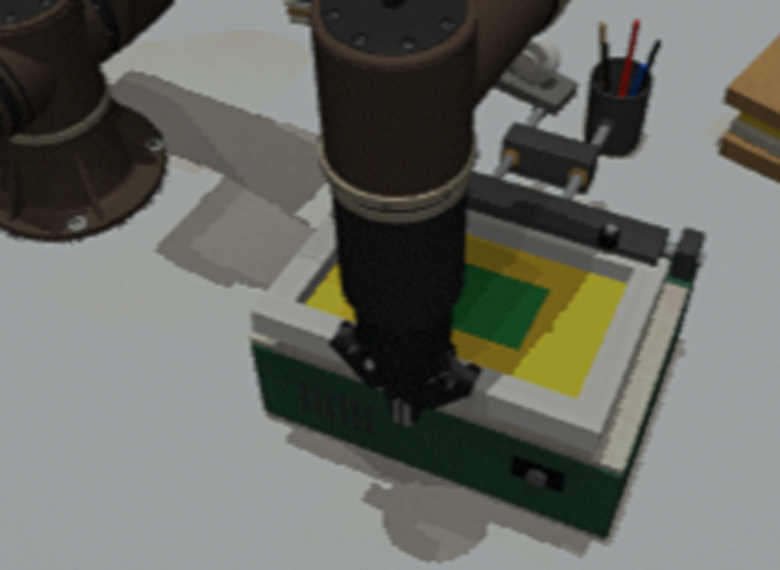

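```bash
p(){ python3 -c "from h import *; st()"; }
python3 -m crank '[[[0,0,-2,0],[0,0,-4,0],[0,0,-4,0]]]' >/dev/null; p
python3 -m crank '[[[0,0,-2,0],[0,0,-4,0],[0,0,-4,0]]]' >/dev/null; p
```

```text
t 28.5 hf [  -2.8 -276.5   32.9] yaw x -174.4 w 0.3 F(u,b,z) [-1.34 -7.27  0.4 ] T [-2.316  0.227 -0.036]
t 28.8 hf [  -2.8 -275.9   34.4] yaw x -174.42 w -0.1 F(u,b,z) [ -0.96 -21.74   3.21] T [-7.592  0.681  0.047]
```

Contact, at 22 N. The hold is stiff, so I'll back off and follow the lip's arc upward with a light push.

```bash
p(){ python3 -c "from h import *; st()"; }
python3 -m crank '[[[0,0,4,0],[0,-5,4,0],[0,-12,3,0],[0,-18,2,0]]]' >/dev/null; p
python3 -c "
from h import *
c=optics.capture('scene'); save(c,'s13',(180,110,260,190),3)"
```

```text
t 29.2 hf [  -3.2 -273.5   51. ] yaw x -174.41 w -0.2 F(u,b,z) [-1.68 -4.85  1.03] T [-1.714  0.684  0.024]
```

View pics/s13.png

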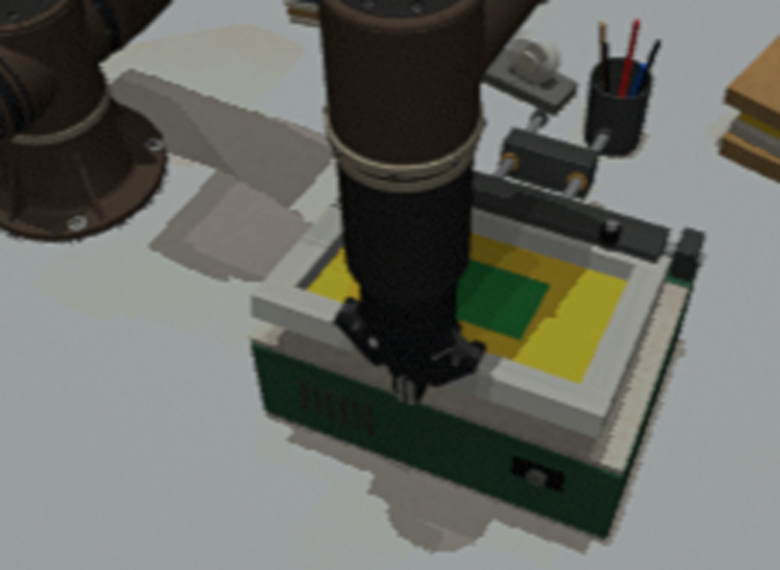

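It works: the finger side carries the lip, which has risen to about 14° at 5 N. I'll continue along the arc.

```bash
p(){ python3 -c "from h import *; st()"; }
python3 -m crank '[[[0,-6,-1,0],[0,-12,-3,0],[0,-18,-4,0],[0,-24,-6,0],[0,-30,-8,0]]]' >/dev/null; p
python3 -m crank '[[[0,-5,-2,0],[0,-10,-4,0],[0,-15,-6,0],[0,-20,-8,0],[0,-25,-10,0]]]' >/dev/null; p
python3 -c "
from h import *
c=optics.capture('scene'); save(c,'s14',(180,80,260,190),3)"
```

```text
t 29.75 hf [  -2.7 -265.4   81.1] yaw x -174.4 w 0.4 F(u,b,z) [-1.14 -5.02  0.82] T [-2.109  0.341  0.04 ]
t 30.25 hf [  -2.8 -255.6  106.4] yaw x -174.4 w 0.1 F(u,b,z) [-0.85 -6.39  2.12] T [-2.089  0.303  0.042]
```

View pics/s14.png

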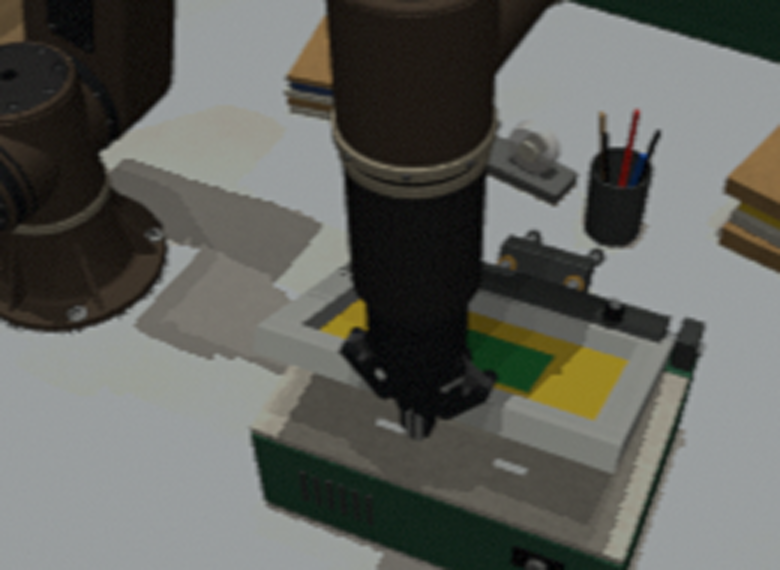

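At about 26° it is rising smoothly, with the force at 6 N. I'll continue to 45°.

```bash
p(){ python3 -c "from h import *; st()"; }
python3 -m crank '[[[0,-5,-3,0],[0,-11,-5,0],[0,-16,-8,0],[0,-21,-11,0],[0,-26,-13,0],[0,-31,-16,0]]]' >/dev/null; p
python3 -m crank '[[[0,-5,-3,0],[0,-10,-6,0],[0,-15,-10,0],[0,-20,-13,0],[0,-25,-17,0]]]' >/dev/null; p
```

```text
t 30.9 hf [  -2.6 -239.4  137.2] yaw x -174.4 w 0.0 F(u,b,z) [-1.13 -5.85  2.11] T [-1.953  0.209 -0.04 ]
t 31.4 hf [  -2.7 -222.2  162.1] yaw x -174.41 w 0.2 F(u,b,z) [-0.51 -5.63  3.48] T [-1.949  0.13  -0.034]
```

```bash
p(){ python3 -c "from h import *; st()"; }
python3 -m crank '[[[0,-4,-4,0],[0,-8,-7,0],[0,-12,-10,0],[0,-16,-13,0],[0,-16,-13,0]]]' >/dev/null; p
python3 -c "
from h import *
c=optics.capture('scene'); save(c,'s15',(180,60,260,200),3)"
python3 -m crank '[[[0,0,1,0],[0,0,2,0],[0,0,3,0],[0,0,4,0],[0,0,5,0],[0,0,6,0],[0,0,6,0]]]' >/dev/null; p
python3 -c "
from h import *
c=optics.capture('scene'); save(c,'s16',(180,60,260,200),3)"
```

```text
t 31.9 hf [  -2.6 -208.1  177.6] yaw x -174.37 w -0.2 F(u,b,z) [-0.2   0.05  0.15] T [ 0.022 -0.032  0.024]
t 32.65 hf [  -2.8 -215.4  177.3] yaw x -174.42 w 0.2 F(u,b,z) [ 0.88  0.47 -0.44] T [-0.003 -0.013 -0.035]
```

View pics/s15.png

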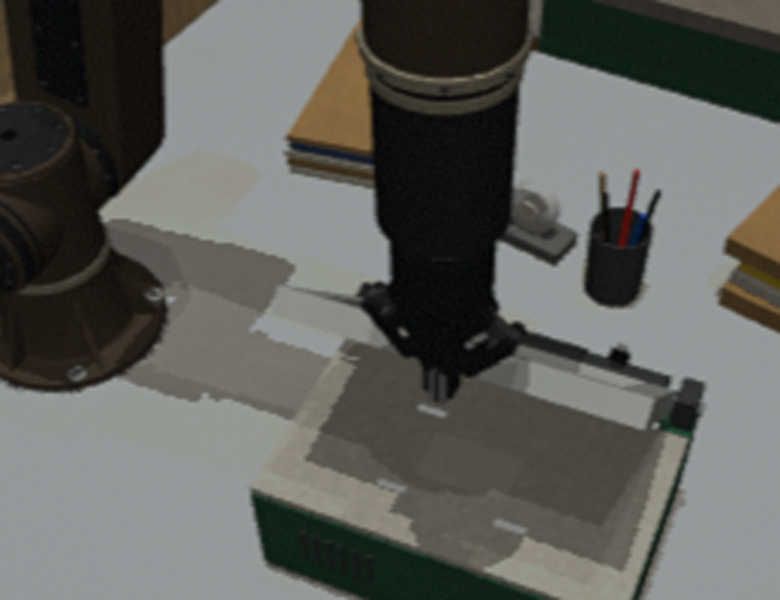

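View pics/s16.png

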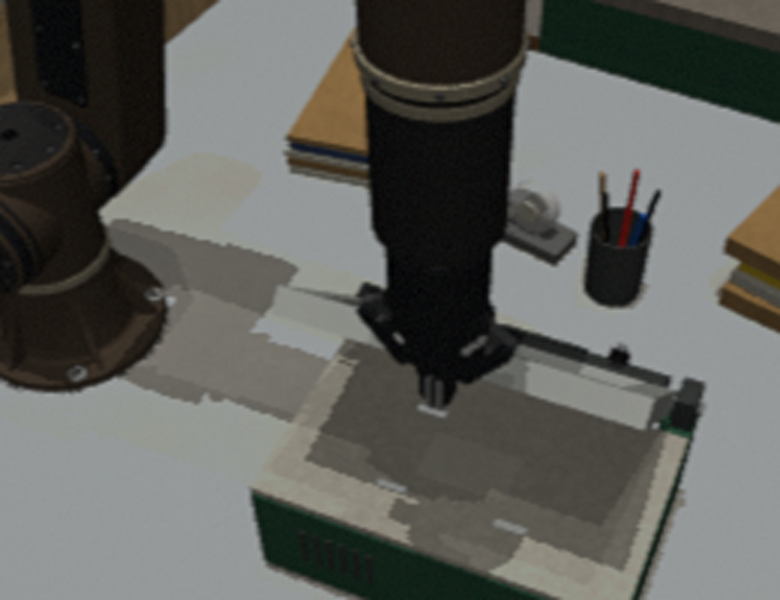

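At t=31.9 contact was lost, and the screen is seen edge-on from this camera in both pictures: its edge at (285,290)-(365,298) did not move between them. I need its actual angle, so I'll back off and measure from the top view and the scene view.

```bash
p(){ python3 -c "from h import *; st()"; }
python3 -m crank '[[[0,0,10,0],[0,0,25,0],[0,0,45,0],[0,0,70,0],[0,0,90,0],[0,0,90,0]]]' >/dev/null; p
python3 -c "
from h import *
c=optics.capture('top'); save(c,'t17',(220,70,230,190),3.4)
c=optics.capture('scene'); save(c,'s17',(180,60,260,200),3)"
```

```text
t 33.3 hf [  -3.3 -308.4  176.6] yaw x -174.57 w -0.1 F(u,b,z) [ 0.54 -0.42 -0.16] T [ 0.027 -0.03  -0.038]
```

View pics/t17.png

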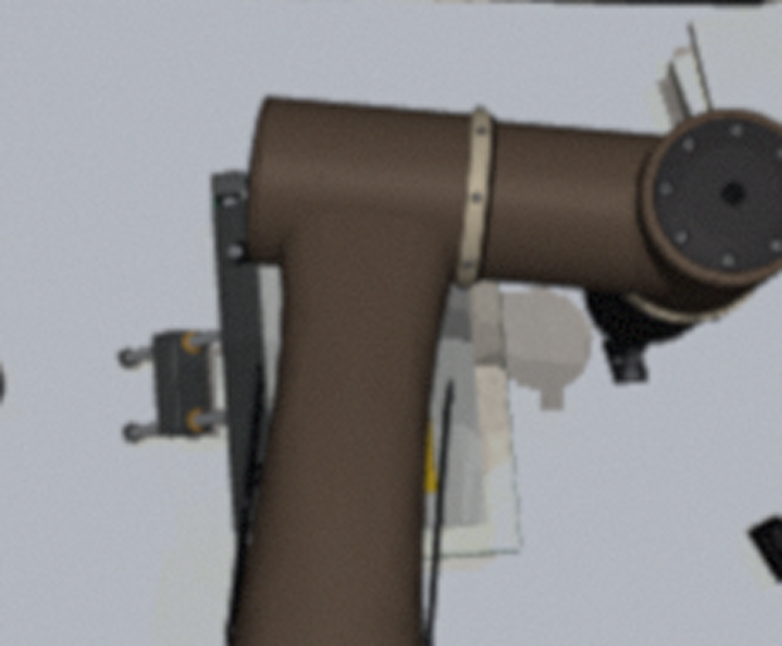

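View pics/s17.png

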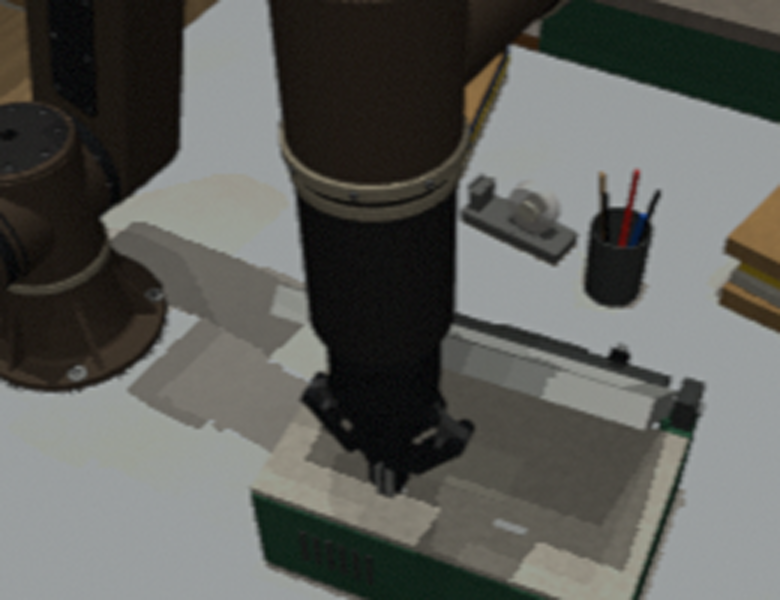

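The top view shows the screen's near front corner at zoomed (487,523) with a clear gap to the fingers at (630,360). The weight is tipped down, tube ends at (128,357) and (133,432).

Run:
```python
from h import *
c=optics.capture("top"); print(sensors.get_obs()["clock"])
def uplane(c,u,v,uu):
    o,d=ray(c,u,v); s=(uu-(o-H)@U)/(d@U); return hf(o+s*d)
def pk(x,y): return 220+x/3.4-.35,70+y/3.4-.35
o,d=ray(c,*pk(487,523))
for th in range(30,60,2):
    t=np.radians(th)
    out=[]
    for hh in(-.0125,.0125):
        f=.27*np.cos(t)-hh*np.sin(t); z=.27*np.sin(t)+hh*np.cos(t)
        X=H-.16*U-f*B+np.array([0,0,z]); p=proj(c,X); out+= [((p[0]-220+.35)*3.4).__round__(),((p[1]-70+.35)*3.4).__round__()]
    for uu in(.038,-.038):
        X=H+uu*U+.181*np.cos(t)*B-np.array([0,0,.181*np.sin(t)]); p=proj(c,X); out+= [((p[0]-220+.35)*3.4).__round__(),((p[1]-70+.35)*3.4).__round__()]
    print(th,out)
```

```text
33.45
30 [531, 519, 519, 520, 89, 353, 94, 430]
32 [527, 520, 513, 520, 94, 353, 98, 430]
34 [522, 520, 507, 520, 98, 354, 102, 430]
36 [517, 520, 501, 521, 103, 354, 107, 430]
38 [511, 520, 494, 521, 107, 355, 112, 430]
40 [505, 521, 487, 521, 112, 355, 117, 430]
42 [499, 521, 480, 522, 117, 355, 121, 431]
44 [492, 521, 472, 522, 122, 356, 126, 431]
46 [485, 522, 463, 523, 127, 356, 132, 431]
48 [477, 522, 455, 523, 132, 356, 137, 431]
50 [469, 522, 446, 524, 138, 356, 142, 431]
52 [460, 523, 436, 524, 143, 356, 147, 431]
54 [452, 524, 426, 525, 148, 357, 153, 431]
56 [442, 524, 416, 526, 154, 357, 159, 430]
58 [433, 525, 406, 526, 160, 357, 164, 430]
```

The lip corner and the tube ends both give about 46°. I'll move well clear, wait, and check for creep.

```bash
python3 -m crank '[[[0,0,0,0],[0,0,20,0],[0,0,40,0],[0,0,40,0],[0,0,40,0],[0,0,40,0],[0,0,40,0],[0,0,40,0],[0,0,40,0],[0,0,40,0],[0,0,40,0],[0,0,40,0]]]' >/dev/null
python3 -m crank '[[[0,0,0,0],[0,0,0,0],[0,0,0,0],[0,0,0,0],[0,0,0,0],[0,0,0,0],[0,0,0,0],[0,0,0,0],[0,0,0,0],[0,0,0,0],[0,0,0,0],[0,0,0,0]]]' >/dev/null
python3 -c "
from h import *
st(); c=optics.capture('top'); save(c,'t18',(220,70,230,190),3.4)
a=cv2.imread('pics/t17.png').astype(int);b=cv2.imread('pics/t18.png').astype(int)
print(np.abs(a-b)[320:450,110:225].max(),np.abs(a-b)[320:450,110:225].mean(),np.abs(a-b)[505:560,440:540].mean())"
```

```text
t 35.85 hf [  -2.9 -345.2  177.3] yaw x -174.41 w 0.3 F(u,b,z) [-0.32 -0.19  0.33] T [0.02  0.006 0.05 ]
16 4.118595317725752 47.928060606060605
```

View pics/t18.png

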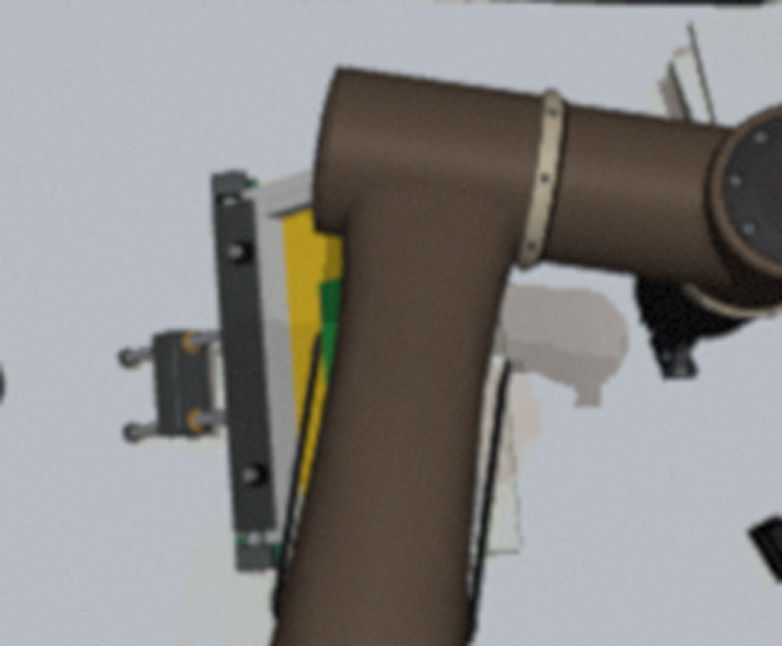

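The tube ends are still at (128,357) and (133,432), unchanged after 2.5 s: the screen stands still at about 46° and the robot is clear. Handing in.

```bash
python3 -c "
from rig import ctrl; print(ctrl.job_done())"
```

```text
the job is handed in; nothing more can be done
None
```

The screen stands by itself at about 46° and the job is handed in at about 36 s of the 72 s; no verdict was reported.

**Setting the weight:** I slid the counterweight from about 54 mm to about 90 mm behind the hinge. At each setting I pushed lightly on the block from above to see how far off balance it was. At about 82 mm the screen still sank back. At 90 mm it held by itself at about 8–10°.

**Raising the screen:** The fingers can only point down, so they could not hook underneath the front bar. I lifted it with the closed fingers against the lower front edge, their tips about 15 mm below it. The push was about 5–6 N along the arc.

**Last checks:**
- **Angle:** the front corner and the tube ends in the top view both gave about 46°, within the 35–54° range.
- **At rest:** the weight and tube ends showed no movement over about 2.5 s after the fingers were withdrawn.
- **Clear of the robot:** the force reading was zero to within noise, and the fingers were over 100 mm from the screen.

**Less clean moments:**
- **First contact with the screen:** it peaked at about 22 N, under the 35 N limit.
- **Weighing attempt:** an early try with the block held in the grip loaded the weight with about 40 N and was dropped as useless.
- **End of the lift:** the lip lost contact with the fingers just before the stop. I did not measure the swing speed there, but the screen came to rest at the angle aimed for.
- **Bystanders:** I never went near the stamp, tape or pen cup. I judged them unmoved from the pictures only and did not measure them at the end.

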